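# Zero and clamp the rotary stage

### The job

Square up the rotary stage for the next measurement: with a finger, push its turning handle round until the zero line on the turntable meets the index line on the base, then push the clamp lever all the way round to its clamped stop, leaving the stage at zero. Push gently, do not touch the board lying in the nest, and leave the other things on the bench where they are.

Things in the scene. Friction and masses are not known exactly. Their poses are not given: they have to be found in the camera images.
- stage_base: Fixed grey base plate, 140 mm in front (-x) to 115 mm behind the turntable's axis, 250 mm wide (y), top 24 mm above the bench. Origin: on the turntable's axis, at bench height; -x points to the index line, z up. Aluminium index block (28 x 30 mm, top 54 mm high) at -x carries the index line; the clamp housing (50 x 46 mm, top 46 mm) stands at -y. Cannot move.
- turntable: Round aluminium turntable, 210 mm across, 26 to 54 mm above the bench. Origin: on its vertical axis (the base's), at bench height; its -x runs along its zero line: at zero its axes agree with the base's. Starts 25 to 70 degrees clockwise of zero (seen from above), so push the handle counter-clockwise; it can overshoot. No detent; stays where left. The closed clamp brakes it.
- handle (a point): Middle of the grey grip on the turntable's only spoke, 140 mm from the axis, 44 mm above the bench. The spoke is level and radial: steel rod 10 mm thick from the rim (105 mm), then the grip, 17 mm thick, 118 to 160 mm from the axis. It points 150 degrees counter-clockwise from the turntable's +x (at zero: 30 degrees from the index line, on the base's +y side). Needs a sideways push of 2 to 4 N.
- zero_line (a point): Point on the turntable in line with its zero line, 106.5 mm from the axis, just past the rim, 54 mm above the bench. The zero line is the broad black one (4 x 26 mm, radial, ending at the rim); the other graduations, every 5 degrees, are thin and short.
- index_line (a point): Point on the base in line with the index line, 106.5 mm from the axis, between rim and index block, 54 mm above the bench; at zero point zero_line falls on it. The index line is black, 4 x 28 mm, radial, on top of the index block.
- clamp_lever (a joint): Clamp lever's angle (rad) about its vertical pivot: 0 loose, 1.3 clamped at its stop; closing is clockwise seen from above. At 0 it points 265 degrees counter-clockwise from the base's +x (nearly the base's -y), at q 265 degrees minus q: clamped, nearly along -x. It stays where left; 4 to 7 N near the tip move it. Past about 1.0 it presses a brake shoe on the turntable's rim.
- lever_pivot (a point): Point on the lever's vertical pivot axis, 58 mm above the bench, 143 mm from the turntable's axis on the base's -y side. The steel hub is 26 mm across, its top 66 mm above the bench.
- lever_tip (a point): Centre of the rounded end of the steel lever, 80 mm from the pivot, 63 mm above the bench. The arm is a bar 13 mm thick, its end 16 mm, straight out from the hub, its middle line 59 to 63 mm above the bench.
- nest (a point): Centre of the nest on the turntable's top, on its axis, 54 mm above the bench; the nest is four low corner stops, 5 mm high.
- board: Loose green circuit board, 120 x 85 x 6 mm, lying in the nest and turning with the turntable, its sides along the turntable's axes: at zero it lies square with the base plate, long sides towards the index line. Parts on it rise to 10 mm above its underside. Origin: centre of its underside; x along its length. Not to be touched.
- loupe: Black eye loupe standing on the bench, 38 mm across, 36 mm high. Origin: centre of its underside. Bystander.
- mouse: Computer mouse, 100 x 58 x 33 mm, grey on black. Origin: centre of its underside. Bystander.
- tin: Round aluminium tin, 56 mm across, 42 mm high. Origin: centre of its underside. Bystander.
- driver: Small black-handled screwdriver, 150 mm long, lying on the bench along its x. Bystander.

How it is judged:
By the outcome, as a careful person would: the job done as asked, in the order asked, and still so for the second after the job is handed in, with the robot touching nothing.
It also fails if it takes over 59 s, if anything falls off the work surface, if the arm or the gripper's body presses on something with over 40 N, if the wrist force passes 120 N, or if a joint passes its speed limit or range.

### The arm

A 6-joint arm with a two-finger parallel gripper is mounted at the origin on the work surface. World frame = base frame: x ahead of the robot, y to its left, z up, the work surface at z = 0. Lengths are in m, angles in rad, forces in N, time in s.
With the tool pointing down it reaches from about 0.375 to 0.975 m from the base axis. Payload 3.8 kg.
Tool frame: the origin (TCP) lies midway between the tips of the shut fingers; the grasp point (between the pads) lies 19 mm behind it; x points along the fingers, y is the direction in which the jaws open and shut, and the axes are right-handed (so a half turn about x gives the same grasp; the last joint's range is limited). The gripper opens to 88 mm and grips with 3 to 60 N. Pads are 18 mm wide; open, the fingers measure 123 mm over their backs; the gripper's body (75 mm by 187 mm) begins 45 mm behind the grasp point.
Start: joints at [1.147, 0.264, 1.604, -0, 1.274, -0.037], TCP at [0.255, 0.625, 0.239] pointing down, gripper open.
Joint ranges: [-2.63, 2.63], [-0.94, 2.18], [0.31, 2.57], [-1.31, 4.45], [0, 2.66], [-2.55, 2.55]. Speed limits (rad/s): [2.57, 2.57, 3.14, 3.14, 3.14, 3.14].

### API

Orientations are given as a rotation vector (axis times angle).
In Python, from cell import manip, inverse_kinematics, cams, order gives the robot as it stands. Calls block until the motion is done:
- manip.move_pose(position, orientation): joint-space move of the TCP to a pose.
- manip.move_linear(position, rate=0.15, rot=None): straight line of the TCP; rot=None keeps the orientation; rate is the mean speed in m/s.
- manip.set_joints(angles): joint-space move.
- manip.set_gripper(opening, force=None): finger opening in m; force is the grip in N (None keeps the last); returns when the fingers have stopped.
- manip.dwell(seconds).
- inverse_kinematics(position, orientation): joint angles nearest the present ones, or None.
- manip.state(): the state.
- cams.capture(name): name is "side" or "top" or "wrist"; returns a dict with "image" (420x560x3 uint8, blue, green, red), "z_map" (420x560 float32, m along the optical axis (not along the pixel's ray), 0 where there is no reading), "intrinsics" (3x3 intrinsics, pixels), "k1" (the pictures are not rectified: a ray, as slopes to the right and down, at radius r is drawn at 1 + k1 r^2 times it, then the intrinsics apply), "position" and "orientation" of the camera in the world; the wrist camera has in their place "T_tool_cam" (4x4, takes a point from camera to tool coordinates, whose origin is the TCP and whose axes are the tool frame's). Camera axes: x right, y down, z forward; pixel columns grow to the right and rows downward; lengths in m; the calibration is good to about 2 mm. A picture is of the moment at which its call begins: read the wrist's pose just before it.
A pose or a line that the arm cannot do raises manip.IKError and nothing moves.
- order.close_job(): hands the job in, once; it reports no verdict.
The state is a dict: "clock": time; "joint_pos": joint angles; "joint_velocities": joint speeds; "tau": joint torques, N m; "tool_pos": TCP position; "tcp_rot": TCP orientation; "contact_force": force on the tool from outside, world axes, zero at the start; "moment": the same for the moment, N m; "gripper_width": finger opening in m.
Only numpy, scipy, OpenCV 4.12 (cv2) and the standard library are available. Lean on these libraries where they do the work, as an engineer would, in place of code of your own. Each camera call takes 0.05 s, during which the arm holds its last target. There are 200 camera calls.

## Working session

There is one attempt and no reset: what is moved stays moved. The work goes in short steps, each a Python script; the robot and the scene stay as the last script left them, time stands still between calls to the robot, and variables do not carry over. Pictures are saved under pics/ and viewed, about 8 in all and at most 12, crops included, and the job is handed in when it is done.

```bash
mkdir -p pics; ls; python3 - <<'E'
from cell import manip,cams
import cv2,numpy as np
for n in ["top","side"]:
    c=cams.capture(n); cv2.imwrite(f"pics/{n}0.png",c["image"]); np.savez(f"{n}0.npz",**c)
    print(n,c["intrinsics"],c["k1"],c["position"],c["orientation"])
s=manip.state();print(s["clock"],s["tool_pos"],s["tcp_rot"],s["contact_force"])
c=cams.capture("wrist");print(c["T_tool_cam"],c["intrinsics"],c["k1"])
E
```

```text
pics
top [[393.28788472   0.         281.69434928]
 [  0.         393.28788472 215.30522583]
 [  0.           0.           1.        ]] -0.09571901336265498 [0.45978562 0.0212545  0.87111823] [-2.19221903  2.13200904 -0.15713448]
side [[484.6209563    0.         278.15560235]
 [  0.         484.6209563  212.13425304]
 [  0.           0.           1.        ]] 0.014344335298715576 [0.53692155 0.82752499 0.83402119] [-0.00814162  2.86412024 -1.25851496]
0.1 [0.25437657 0.62454634 0.23754853] [ 0.30191467  1.5498846  -0.30500591] [-0.43062206 -0.12337247  0.10985257]
[[ 8.29219420e-04 -3.10128683e-01  9.50694226e-01 -1.46057401e-01]
 [ 9.99999449e-01 -3.55062313e-04 -9.88050568e-04 -4.69071130e-04]
 [ 6.43978513e-04  9.50694522e-01  3.10128218e-01 -8.04956276e-02]
 [ 0.00000000e+00  0.00000000e+00  0.00000000e+00  1.00000000e+00]] [[362.52872855   0.         272.84382133]
 [  0.         362.52872855 211.16560103]
 [  0.           0.           1.        ]] -0.005779926691886288
```

View pics/top0.png

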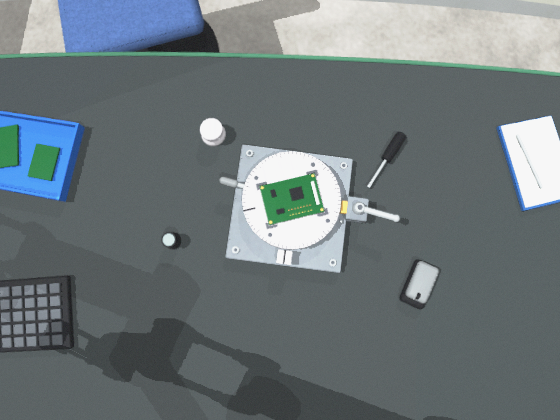

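View pics/side0.png

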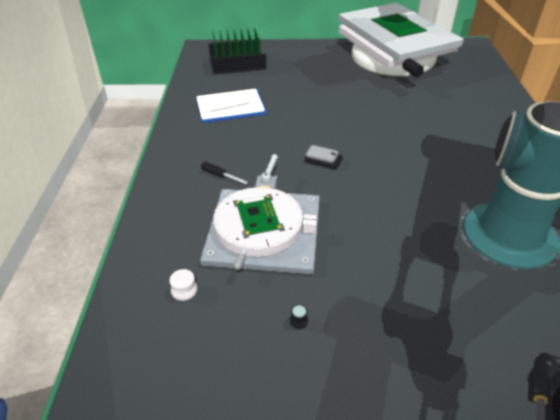

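Top view: turntable centre is at about (291,200), the grip at (231,182), the zero line at (249,209), the index block at (287,257), the lever hub at (360,208) and its tip at (398,219). The tin (212,131), loupe (171,240), mouse (421,284) and driver (388,158) are all clear of the work. The side view agrees: grip at (240,260), lever at (271,165).

```bash
cat > h.py <<'E'
import numpy as np,cv2
from scipy.spatial.transform import Rotation as R
def cam(c,st=None):
    if "position" in c: return R.from_rotvec(c["orientation"]).as_matrix(),np.array(c["position"])
    T=np.eye(4);T[:3,:3]=R.from_rotvec(st["tcp_rot"]).as_matrix();T[:3,3]=st["tool_pos"];T=T@c["T_tool_cam"];return T[:3,:3],T[:3,3]
def slopes(c,uv):
    k=float(c["k1"]); K=c["intrinsics"]
    d=(np.atleast_2d(uv).astype(float)-K[:2,2])/[K[0,0],K[1,1]]; p=d.copy()
    for _ in range(10): p=d/(1+k*(p**2).sum(1,keepdims=True))
    return np.c_[p,np.ones(len(p))]
def plane(c,uv,z,st=None):
    Rm,t=cam(c,st); r=slopes(c,uv)@Rm.T; return t+r*((z-t[2])/r[:,2])[:,None]
def proj(c,P,st=None):
    Rm,t=cam(c,st); q=(np.atleast_2d(P)-t)@Rm; p=q[:,:2]/q[:,2:]; p=p*(1+float(c["k1"])*(p**2).sum(1,keepdims=True))
    return p*[c["intrinsics"][0,0],c["intrinsics"][1,1]]+c["intrinsics"][:2,2]
def cloud(c,st=None):
    Rm,t=cam(c,st); h,w=c["z_map"].shape; uv=np.stack(np.meshgrid(np.arange(w),np.arange(h)),-1).reshape(-1,2)
    return ((slopes(c,uv)*c["z_map"].reshape(-1,1))@Rm.T+t).reshape(h,w,3)
def tri(c1,u1,c2,u2,s1=None,s2=None):
    A=[];b=[]
    M=np.zeros((3,3));v=np.zeros(3);L=[]
    for c,u,s in((c1,u1,s1),(c2,u2,s2)):
        Rm,t=cam(c,s);d=(slopes(c,u)@Rm.T)[0];d/=np.linalg.norm(d);P=np.eye(3)-np.outer(d,d);M+=P;v+=P@t;L.append((P,t))
    x=np.linalg.solve(M,v);return x,[np.linalg.norm(P@(x-t)) for P,t in L]
E
python3 - <<'E'
from h import *
t=dict(np.load("top0.npz"));s=dict(np.load("side0.npz"))
X=cloud(t)
for n,(u,v) in dict(board=(291,200),grip=(231,182),idx=(287,257),hub=(360,208),tip=(396,219),bench=(300,320),plate=(345,250),rim=(270,165)).items(): print(n,X[v,u].round(4),plane(t,[(u,v)],.05)[0].round(4))
print(tri(t,(231,182),s,(240,260)),tri(t,(397,219),s,(274,157)))
a=cv2.resize(t["image"][140:275,215:410],None,fx=4,fy=4,interpolation=cv2.INTER_CUBIC);cv2.imwrite("pics/topcrop.png",a)
E
```

```text
board [ 0.5981 -0.0092  0.0591] [ 0.5996 -0.0095  0.05  ]
grip [0.6347 0.1191 0.0502] [0.6347 0.1191 0.05  ]
idx [ 0.4792 -0.004   0.0523] [ 0.4793 -0.0041  0.05  ]
hub [ 0.584  -0.1528  0.0683] [ 0.5869 -0.1568  0.05  ]
tip [ 0.5628 -0.228   0.0709] [ 0.5655 -0.2345  0.05  ]
bench [ 3.443e-01 -3.740e-02 -2.000e-04] [ 0.351 -0.034  0.05 ]
plate [ 0.4992 -0.134   0.001 ] [ 0.497  -0.1252  0.05  ]
rim [0.6726 0.0371 0.0565] [0.6743 0.0373 0.05  ]
(array([0.63569354, 0.11998433, 0.04279021]), [np.float64(0.0005332662427550232), np.float64(0.0005332662427548944)]) (array([ 0.56531256, -0.23337925,  0.06108721]), [np.float64(0.0011744761444151181), np.float64(0.0011744761444151472)])
```

View pics/topcrop.png

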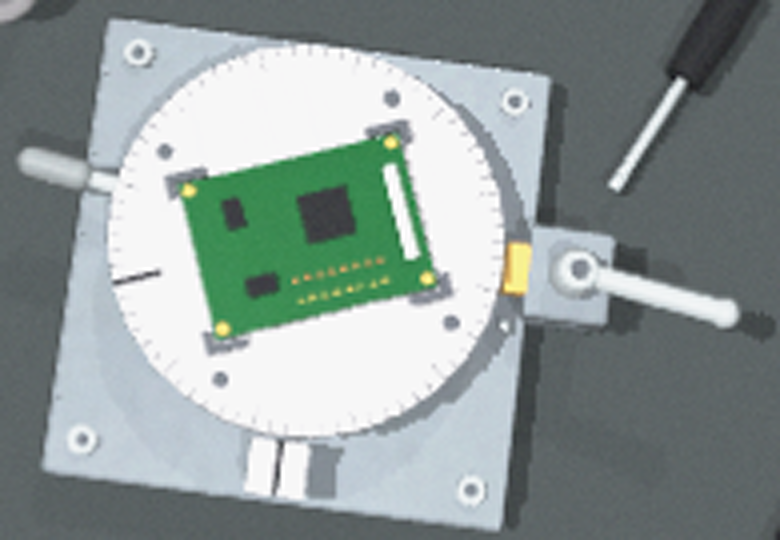

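The crop shows the zero line from crop (115,283) to (160,272), the index line from (281,442) to (274,496), the hub at (579,270), the tip at (728,313) and the grip from (25,160) to (85,178).

```bash
python3 - <<'E'
from h import *
t=dict(np.load("top0.npz"));s=dict(np.load("side0.npz"))
px=lambda L:np.array(L,float)/4+[215-.375,140-.375]
m=(t["image"].min(2)>222).astype(np.uint8);m=cv2.morphologyEx(m,cv2.MORPH_OPEN,np.ones((5,5)))
cs,_=cv2.findContours(m,0,1);c=max(cs,key=cv2.contourArea);h=cv2.convexHull(c)[:,0]
P=plane(t,h,.054)[:,:2]
A=np.c_[2*P,np.ones(len(P))];x=np.linalg.lstsq(A,(P**2).sum(1),rcond=None)[0];r=np.sqrt(x[2]+x[:2]@x[:2]);print("circle",x[:2],r,len(P),cv2.boundingRect(c))
C=x[:2]
def ang(v):return np.degrees(np.arctan2(v[1],v[0]))
for n,L,z in(("zero",[(115,283),(160,272)],.054),("index",[(281,442),(274,496)],.054),("grip",[(25,160),(85,178)],.044),("hub",[(579,270)],.066),("tip",[(728,313)],.069)):
    q=plane(t,px(L),z)[:,:2]
    print(n,q.round(4).tolist(),[(round(np.linalg.norm(a-C),4),round(ang(a-C),1)) for a in q], ang(q[0]-q[-1]))
E
```

```text
circle [ 0.60027201 -0.00880952] 0.103015090360773 34 (242, 154, 98, 95)
zero [[0.5739, 0.09], [0.5804, 0.0666]] [(np.float64(0.1022), np.float64(104.9)), (np.float64(0.078), np.float64(104.7))] 105.56758295090751
index [[0.4933, 0.0008], [0.4653, 0.0037]] [(np.float64(0.1074), np.float64(174.9)), (np.float64(0.1355), np.float64(174.7))] -5.917529800923625
grip [[0.6406, 0.1418], [0.6316, 0.1091]] [(np.float64(0.1559), np.float64(75.0)), (np.float64(0.1221), np.float64(75.1))] 74.70139633081058
hub [[0.5862, -0.152]] [(np.float64(0.1439), np.float64(-95.6))] 0.0
tip [[0.5655, -0.23]] [(np.float64(0.2239), np.float64(-98.9))] 0.0
```

```bash
cat >> h.py <<'E'
C=np.array([0.6003,-0.0088]); YAW=np.radians(-5.2)
def ori(a): # tool down, tool y pointing at world angle a
    y=np.array([np.cos(a),np.sin(a),0]);x=np.array([0,0,-1.]);return R.from_matrix(np.c_[x,y,np.cross(x,y)]).as_rotvec()
def onarc(deg,r,z): a=np.radians(deg);return np.array([C[0]+r*np.cos(a),C[1]+r*np.sin(a),z])
E
python3 - <<'E'
from h import *
from cell import manip,inverse_kinematics as ik
t=dict(np.load("top0.npz"));X=cloud(t)
for u,v in((235,250),(249,152),(250,255),(331,262)):print("z",X[v-1:v+2,u-1:u+2,2].max().round(4))
print(X[120:140,200:225,2].max())
for s in(90,-90):
  for d,z in((58,.15),(58,.035),(100,.035),(140,.035)):
    q=ik(onarc(d,.138,z),ori(np.radians(d+s)));print(s,d,None if q is None else np.round(q,2))
E
```

```text
z 0.0312
z 0.0319
z 0.0249
z 0.0289
0.8711182338851993
90 58 [ 0.12  0.34  1.67  0.    1.13 -2.46]
90 58 [ 0.12  0.46  1.75  0.    0.94 -2.46]
90 100 None
90 140 [0.11 0.16 2.15 0.   0.83 2.38]
-90 58 [ 0.12  0.34  1.67 -0.    1.13  0.68]
-90 58 [ 0.12  0.46  1.75 -0.    0.94  0.68]
-90 100 [ 0.17  0.31  1.96 -0.    0.87  0.  ]
-90 140 [ 0.11  0.16  2.15 -0.    0.83 -0.76]
```

```bash
python3 - <<'E'
from h import *
from cell import manip,cams
manip.set_gripper(0.0)
o=lambda d:ori(np.radians(d-90))
manip.move_pose(onarc(58,.138,.15),o(58))
manip.move_linear(onarc(58,.138,.037),rate=.1,rot=o(58))
f0=np.array(manip.state()["contact_force"]);print(f0,manip.state()["clock"])
for d in range(62,124,4):
    manip.move_linear(onarc(d,.138,.037),rate=.04,rot=o(d))
    s=manip.state();f=np.array(s["contact_force"])-f0;a=np.radians(d+90)
    ft=f@[np.cos(a),np.sin(a),0];print(d,round(ft,1),np.abs(f).max().round(1),round(s["clock"],1))
    if np.linalg.norm(f)>15: print("stop");break
c=cams.capture("top");cv2.imwrite("pics/top1.png",c["image"]);np.savez("top1.npz",**c)
s=manip.state();c=cams.capture("wrist");cv2.imwrite("pics/w1.png",c["image"]);np.savez("w1.npz",st=s["tool_pos"],sr=s["tcp_rot"],**c)
cv2.imwrite("pics/c1.png",np.hstack([cv2.resize(cv2.imread("pics/top1.png")[130:280,205:355],(400,400)),cv2.resize(c["image"],(400,300)).copy() if 0 else cv2.copyMakeBorder(cv2.resize(c["image"],(400,300)),0,100,0,0,0)]))
E
```

```text
[0.42029768 0.6602416  0.94391449] 5.1167
62 0.5 0.9 5.5
66 -0.4 1.1 5.9
70 -0.2 0.3 6.3
74 -0.4 1.0 6.7
78 0.4 0.8 7.1
82 0.3 1.8 7.5
86 -0.7 1.7 7.9
90 0.8 0.8 8.2
94 -0.1 1.1 8.6
98 -0.3 1.3 9.0
102 0.1 1.3 9.4
106 -0.2 0.8 9.8
110 2.0 1.8 10.2
114 -0.5 1.1 10.6
118 1.0 0.9 11.0
122 0.4 1.0 11.4
```

View pics/c1.png

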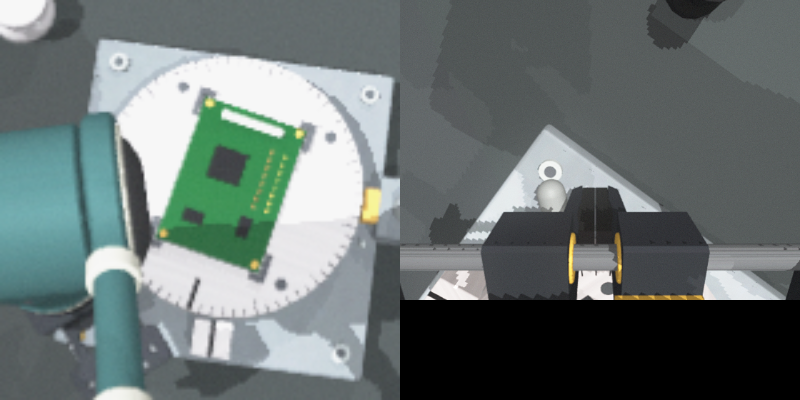

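The top view shows the table turned about 57°. The zero line is now at crop (197,278)-(190,307), just left of the index line at (213,322)-(209,355). The finger is still behind the grip. I'll measure the gap from the dark pixels of both lines.

```bash
cat >> h.py <<'E'
def lines(c,st=None,guess=None,C=C):
    "world angles (deg about C) of zero and index lines, from the darkest pixels on rays cast in two radial bands"
    g=cv2.cvtColor(c["image"],cv2.COLOR_BGR2GRAY).astype(np.float32);A=np.arange(150,190,.1);out=[]
    for lo,hi in((.083,.101),(.111,.133)):
        v=[]
        for r in np.linspace(lo,hi,12):
            P=np.c_[C[0]+r*np.cos(np.radians(A)),C[1]+r*np.sin(np.radians(A)),0*A+.054];p=proj(c,P,st).astype(np.float32)
            v.append(cv2.remap(g,p[:,:1].copy(),p[:,1:].copy(),cv2.INTER_LINEAR)[:,0])
        v=np.mean(v,0)
        if lo>.1: m=np.abs(A-174.8)<6
        else: m=np.ones(len(A),bool) if guess is None else np.abs(A-guess)<8
        i=np.where(m)[0];k=i[v[i].argmin()];w=np.abs(A-A[k])<2.5;d=np.clip(v[w].max()-v[w]-.3*np.ptp(v[w]),0,None)
        out.append((round(float((A[w]*d).sum()/d.sum()),2),round(float(np.ptp(v[w])))))
    return out
E
python3 -c "
from h import *
print(lines(dict(np.load('top1.npz')),guess=164))"
```

```text
[(162.88, 136), (174.64, 136)]
```

```bash
python3 - <<'E'
from h import *
from cell import manip,cams
o=lambda d:ori(np.radians(d-90))
d=122.
for k in range(8):
    c=cams.capture("top");(z,a),(i,b)=lines(c,guess=min(174,163+(d-122)));e=i-z
    print(round(d,2),z,a,i,b,"err",round(e,2),np.round(manip.state()["contact_force"],1))
    if e<.25 or min(a,b)<60: break
    d+=e-1.5 if e>4 else e*.8 if e>.8 else e
    manip.move_linear(onarc(d,.138,.037),rate=.03 if e>4 else .012,rot=o(d))
print(manip.state()["clock"]);cv2.imwrite("pics/top2.png",c["image"])
cv2.imwrite("pics/c2.png",cv2.resize(c["image"][130:280,205:355],(600,600)))
E
```

```text
122.0 162.88 136 174.64 137 err 11.76 [ 0.2  0.5 -0.4]
132.26 173.0 135 174.64 135 err 1.64 [ 0.7 -0.1 -0.8]
133.57 174.26 132 174.62 136 err 0.36 [ 0.8  0.6 -0.8]
133.93 174.57 130 174.62 138 err 0.05 [ 1.3  0.2 -0.5]
13.325
```

View pics/c2.png

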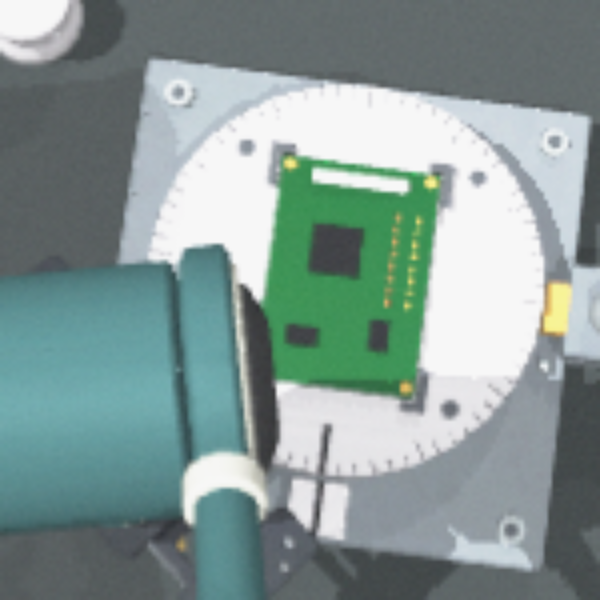

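The zero line (325,430) now runs straight into the index line (318,500), with an error of 0.05°. Next I back off, recheck with a clear view, and set up for the lever.

```bash
cat >> h.py <<'E'
PV=C+.143*np.array([np.cos(np.radians(-95.2)),np.sin(np.radians(-95.2))])
def lev(a,off,z,r=.068):
    a=np.radians(a);p=PV+r*np.array([np.cos(a),np.sin(a)])+off*np.array([-np.sin(a),np.cos(a)]);return np.array([*p,z])
E
python3 - <<'E'
from h import *
from cell import manip,cams,inverse_kinematics as ik
o=lambda d:ori(np.radians(d-90))
manip.move_linear(onarc(126,.142,.037),rate=.05,rot=o(130))
manip.move_linear(onarc(126,.142,.16),rate=.12)
for s in(90,-90):
    print(s,[None if (q:=ik(lev(a,.045,z),ori(np.radians(a+s)))) is None else np.round(q,2).tolist() for a,z in((255,.15),(255,.054),(220,.054),(185,.054))])
s=-90 if ik(lev(185,.045,.054),ori(np.radians(185-90))) is not None else 90
manip.move_pose(lev(255,.05,.15),ori(np.radians(255+s)))
st=manip.state();c=cams.capture("top");print(s,lines(c,guess=174),st["clock"],np.round(st["contact_force"],1))
cv2.imwrite("pics/c3.png",cv2.resize(c["image"][130:280,205:425],(792,540)))
E
```

```text
90 [[-0.39, 0.29, 1.74, -0.0, 1.11, -0.13], [-0.39, 0.39, 1.8, -0.0, 0.95, -0.13], [-0.43, 0.32, 1.91, -0.0, 0.92, 0.45], [-0.41, 0.24, 2.01, 0.0, 0.89, 1.07]]
-90 [None, None, None, [-0.41, 0.24, 2.01, 0.0, 0.89, -2.07]]Traceback (most recent call last):
  File "<stdin>", line 9, in <module>
cell.IKError: the arm cannot take that pose within its joint ranges
```

Use +90.

```bash
python3 - <<'E'
from h import *
from cell import manip,cams
manip.move_pose(lev(255,.05,.15),ori(np.radians(255+90)))
st=manip.state();c=cams.capture("top");print(lines(c,guess=174),st["clock"],np.round(st["contact_force"],1))
cv2.imwrite("pics/c3.png",cv2.resize(c["image"][130:280,205:425],(792,540)))
E
```

```text
[(174.61, 133), (174.66, 128)] 16.3583 [-0.3 -0.1 -0.5]
```

View pics/c3.png

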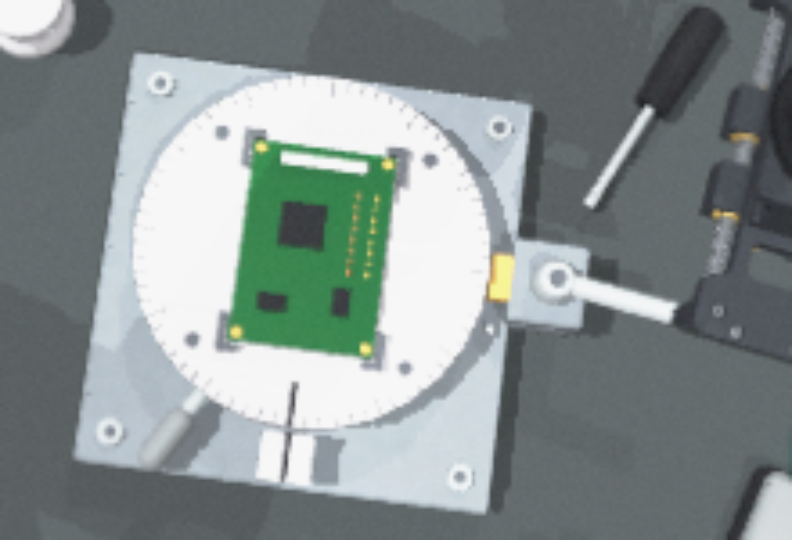

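The view is clear: the zero line (294,390) is collinear with the index line (286,460). The board is in its nest, and the lever points to (690,310). Now I push the lever.

```bash
python3 - <<'E'
from h import *
from cell import manip,cams
o=lambda a:ori(np.radians(a+90))
print(manip.state()["gripper_width"])
manip.move_linear(lev(255,.05,.054),rate=.1,rot=o(255))
f0=np.array(manip.state()["contact_force"])
A=[255]+list(np.arange(251,198,-4))+list(np.arange(197.5,184,-1.5))
for a in A:
    manip.move_linear(lev(a,.025,.054),rate=.04 if a>199 else .015,rot=o(a))
    s=manip.state();f=np.array(s["contact_force"])-f0;n=np.array([-np.sin(np.radians(a)),np.cos(np.radians(a)),0])
    print(a,round(f@n,1),round(np.linalg.norm(f),1),round(s["clock"],1))
    if np.linalg.norm(f)>14: print("stop");break
c=cams.capture("top");print(lines(c,guess=174))
cv2.imwrite("pics/c4.png",cv2.resize(c["image"][130:280,205:425],(792,540)))
E
```

```text
0.0005501027828710666
255 -0.2 1.1 18.3
251 2.1 2.2 18.6
247 3.3 3.5 18.8
243 2.4 2.4 19.1
239 2.8 2.9 19.4
235 2.3 2.6 19.7
231 2.1 2.6 19.9
227 2.4 3.3 20.2
223 2.0 3.4 20.5
219 2.1 3.4 20.8
215 1.6 3.6 21.0
211 3.5 4.2 21.3
207 2.7 4.4 21.6
203 2.4 2.7 21.9
199 3.5 4.5 22.4
197.5 3.4 4.6 22.6
196.0 4.9 5.9 22.9
194.5 4.2 5.1 23.2
193.0 3.7 4.8 23.4
191.5 5.0 5.9 23.7
190.0 5.6 7.1 24.0
188.5 5.4 6.8 24.3
187.0 6.7 8.0 24.6
185.5 7.3 8.1 24.8
[(174.58, 137), (174.66, 137)]
```

View pics/c4.png

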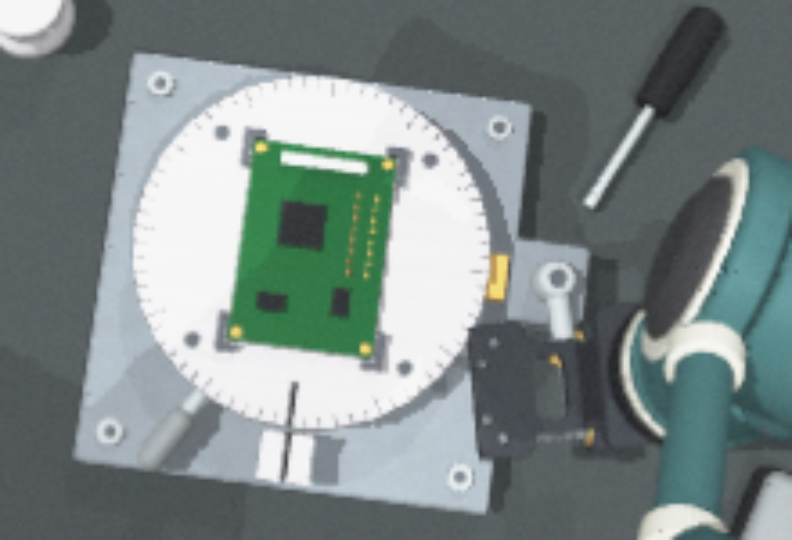

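The lever at (565,310) is nearly along -x and the stage is still at zero, but there is no sharp force rise yet. I'll continue in small steps until the stop shows.

```bash
python3 - <<'E'
from h import *
from cell import manip,cams
o=lambda a:ori(np.radians(a+90))
n=lambda a:np.array([-np.sin(np.radians(a)),np.cos(np.radians(a)),0])
a=185.5
while a>177:
    a-=.7
    manip.move_linear(lev(a,.025,.054),rate=.01,rot=o(a))
    s=manip.state();f=np.array(s["contact_force"])
    print(round(a,1),round(f@n(a),1),round(np.linalg.norm(f),1),round(s["clock"],1))
    if np.linalg.norm(f)>17: print("stop");break
manip.dwell(.2)
manip.move_linear(lev(a,.05,.054),rate=.05,rot=o(a))
manip.move_linear(lev(a,.05,.17),rate=.12)
manip.move_pose([.5,-.36,.25],o(a))
c=cams.capture("top");print(lines(c,guess=174),manip.state()["clock"]);np.savez("top5.npz",**c)
cv2.imwrite("pics/c5.png",cv2.resize(c["image"][130:280,205:425],(792,540)))
E
```

```text
184.8 6.9 7.8 25.1
184.1 6.9 8.5 25.4
183.4 7.4 8.5 25.6
182.7 6.8 8.4 25.9
182.0 8.1 9.8 26.1
181.3 9.0 10.5 26.4
180.6 11.1 12.8 26.6
179.9 14.0 15.5 26.9
179.2 16.6 18.5 27.1
stop
[(174.59, 135), (174.66, 132)] 29.8917
```

View pics/c5.png

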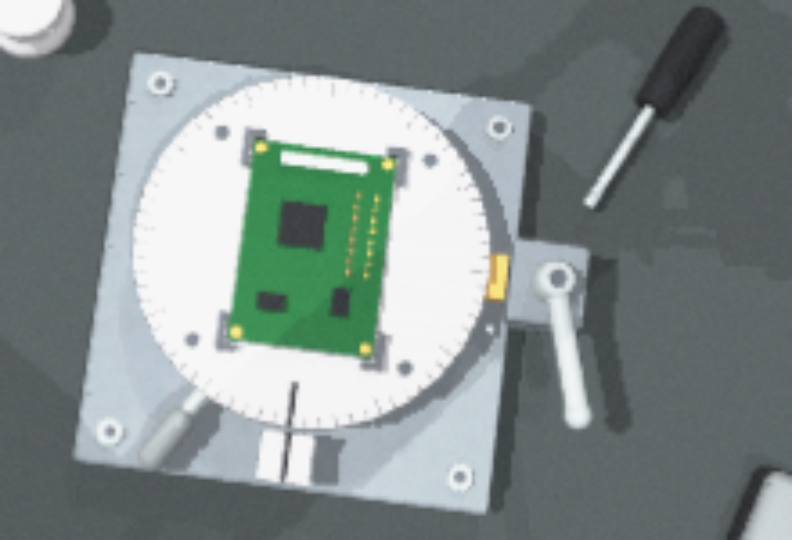

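```bash
python3 - <<'E'
from h import *
t=dict(np.load("top5.npz"));p=np.array([(557,277),(578,418)])/3.6+[204.64,129.64]
h=plane(t,p[:1],.066)[0];q=plane(t,p[1:],.070)[0];d=(q-h)[:2];a=np.degrees(np.arctan2(d[1],d[0]))%360
print(h,q,np.linalg.norm(d),a,"q=",np.radians(265-5.3-a))
E
```

```text
[ 0.58732847 -0.15195147  0.066     ] [ 0.50577719 -0.16337575  0.07      ] 0.08234759076066572 187.9745001898765 q= 1.2518461293252225
```

Hub at crop (557,277), tip at (578,418). My eyeballed lever angle gives 1.25 rad. The force slope of about 2.6 N per 0.8 mm suggests the stop, but I'll check the angle properly with a wrist view.

```bash
python3 - <<'E'
from h import *
from cell import manip,cams
manip.move_pose([.48,-.12,.25],ori(np.radians(270)))
s=manip.state();c=cams.capture("wrist");np.savez("w6.npz",tool_pos=s["tool_pos"],tcp_rot=s["tcp_rot"],**c)
cv2.imwrite("pics/w6.png",c["image"]);print(s["clock"],proj(c,[[*PV,.066],[*(PV+.08*np.array([np.cos(np.radians(185.3)),np.sin(np.radians(185.3))])),.07]],s).round(0).tolist())
E
```

```text
30.8417 [[309.0, 60.0], [315.0, 155.0]]
```

View pics/w6.png

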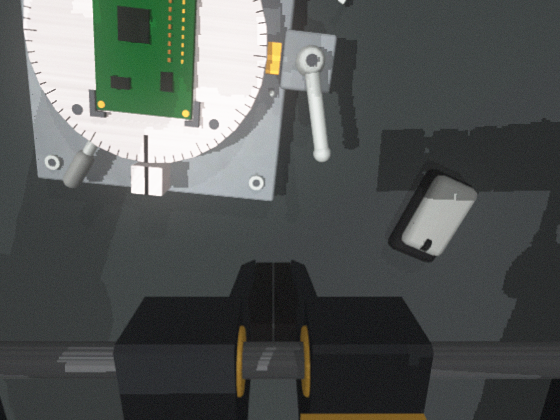

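Wrist view: hub (311,59), tip (321,155), about 2° off the predicted clamped line. The zero and index lines meet at (147,162). I'll fit the lever axis and base yaw more carefully in this picture.

```bash
cat >> h.py <<'E'
def lever(c,st=None):
    "lever direction (deg): centre of the bright bar across rays at r=.03...07, top at ~.068"
    g=cv2.cvtColor(c["image"],cv2.COLOR_BGR2GRAY).astype(np.float32);A=np.arange(170,205,.1);o=[]
    # hub bolt centre is taken at PV; refine direction by line fit through bar centres
    pts=[]
    for r in np.linspace(.03,.068,20):
        P=np.c_[PV[0]+r*np.cos(np.radians(A)),PV[1]+r*np.sin(np.radians(A)),0*A+.068];p=proj(c,P,st).astype(np.float32)
        v=cv2.remap(g,p[:,:1].copy(),p[:,1:].copy(),cv2.INTER_LINEAR)[:,0];w=v>(v.max()+np.median(v))/2
        a=np.radians(A[w].mean());pts.append(PV+r*np.array([np.cos(a),np.sin(a)]))
    pts=np.array(pts);x,y=np.polyfit(pts[:,0],pts[:,1],1);return 180+np.degrees(np.arctan(x)),pts[[0,-1]].round(4).tolist()
E
python3 - <<'E'
from h import *
d=dict(np.load("w6.npz"));st=d
print("lever wrist",lever(d,st),"top",lever(dict(np.load("top5.npz"))))
# index + zero line direction, wrist: dark pixels near column 147
g=cv2.cvtColor(d["image"],cv2.COLOR_BGR2GRAY)
for lo,hi in((138,158),(168,192)):
    vs=np.arange(lo,hi);us=[]
    for v in vs:
        w=np.clip(150-g[v,138:158].astype(float),0,None);us.append((w*np.arange(138,158)).sum()/max(w.sum(),1))
    P=plane(d,np.c_[us,vs],.054,st);k=np.polyfit(P[:,0],P[:,1],1)[0];print("line dir",np.degrees(np.arctan(k)),P[[0,-1],:2].round(4).tolist())
h=plane(d,[(311.5,59.5)],.066,st)[0];print("hub",h)
for n,z in(("bl",(53,162)),("br",(257,183))):print(n,plane(d,[z],.03,st)[0])
E
```

```text
lever wrist (np.float64(190.15999029222397), [[0.5577, -0.1559], [0.5203, -0.1628]]) top (np.float64(190.4891653334737), [[0.5575, -0.1541], [0.5201, -0.1615]])
line dir -5.292920026373009 [[0.5211, -0.0024], [0.5034, -0.0007]]
line dir -5.99579448346378 [[0.4928, 0.0001], [0.4702, 0.0025]]
hub [ 0.58789091 -0.15366751  0.066     ]
bl [0.49436926 0.1027031  0.03      ]
br [ 0.47232676 -0.10472191  0.03      ]
```

Lever reads 188–190° in both views, against about 185° expected. I'll press again, tracking the actual finger position and the lever angle as the force builds, to tell the stop from the brake drag.

```bash
python3 - <<'E'
from h import *
from cell import manip,cams
a=187.;z=.054;r=.072
o=ori(np.radians(a+90));n=np.array([-np.sin(np.radians(a)),np.cos(np.radians(a)),0])
manip.move_pose(lev(a,.05,.15,r),o)
manip.move_linear(lev(a,.05,z,r),rate=.1)
f0=np.array(manip.state()["contact_force"])
for off in [.034,.030,.028,.026,.024,.022,.020,.018,.016,.014,.012]:
    manip.move_linear(lev(a,off,z,r),rate=.02);manip.dwell(.1)
    s=manip.state();f=np.array(s["contact_force"])-f0
    c=cams.capture("top")
    act=(np.array(s["tool_pos"])[:2]-PV)@n[:2]
    print(off,"act",act.round(4),"fn",round(f@n,1),np.round(f,1),"lever",round(lever(c)[0],2),round(s["clock"],1))
    if np.linalg.norm(f)>19:break
print(lines(c,guess=174))
manip.move_linear(lev(a,.05,z,r),rate=.08)
c=cams.capture("top");print(lever(c),lines(c,guess=174));np.savez("top7.npz",**c)
E
```

```text
0.034 act 0.0341 fn 0.7 [ 0.2 -0.7 -0.4] lever 186.86 33.7
0.03 act 0.03 fn 1.3 [ 1.5 -1.1 -0.5] lever 181.44 34.2
0.028 act 0.028 fn 0.3 [ 0.2 -0.3  0.6] lever 177.63 34.6
0.026 act 0.0262 fn 1.6 [ 0.5 -1.6 -1. ] lever 175.17 35.0
0.024 act 0.0251 fn 6.0 [ 1.  -5.9 -0.4] lever 172.96 35.4
0.022 act 0.0234 fn 6.5 [ 0.1 -6.5 -2.2] lever 167.93 35.8
0.02 act 0.0216 fn 7.4 [-1.  -7.6 -1.3] lever 167.06 36.2
0.018 act 0.0199 fn 8.4 [-0.6 -8.6 -1.3] lever 167.02 36.6
0.016 act 0.0196 fn 14.0 [ -0.6 -14.2  -2.8] lever 165.63 37.0
0.014 act 0.0193 fn 20.6 [ -0.5 -20.9  -4.1] lever 165.24 37.4
[(174.58, 137), (174.66, 136)]
(np.float64(204.91630738128586), [[0.5583, -0.1587], [0.5227, -0.1722]]) [(174.58, 138), (174.66, 137)]
```

That separates the two. The lever slid another 5 mm or so at about 7–8 N, then stopped hard, with the force going from 8 to 21 N over 0.6 mm. Lever angles while pressing are invalid because the gripper hid it. I'll lift away and recheck.

```bash
python3 - <<'E'
from h import *
from cell import manip,cams
p=np.array(manip.state()["tool_pos"]);manip.move_linear([p[0],p[1],.25],rate=.15)
manip.move_pose([.48,-.12,.25],ori(np.radians(270)))
s=manip.state();c=cams.capture("wrist");print("wrist",lever(c,s),s["clock"],np.round(s["contact_force"],1))
manip.move_pose([.5,-.36,.25],ori(np.radians(270)))
t=cams.capture("top");print("top",lever(t),lines(t,guess=174),manip.state()["clock"])
cv2.imwrite("pics/c8.png",np.hstack([cv2.resize(c["image"][0:210,0:350],(500,300)),cv2.resize(t["image"][130:280,345:495],(300,300))]))
E
```

```text
wrist (np.float64(190.27817347611477), [[0.5577, -0.1557], [0.5204, -0.1629]]) 40.0 [0.1 0.  0.6]
top (np.float64(190.53829531780042), [[0.5575, -0.1541], [0.5201, -0.1614]]) [(174.59, 136), (174.66, 133)] 41.05
```

View pics/c8.png

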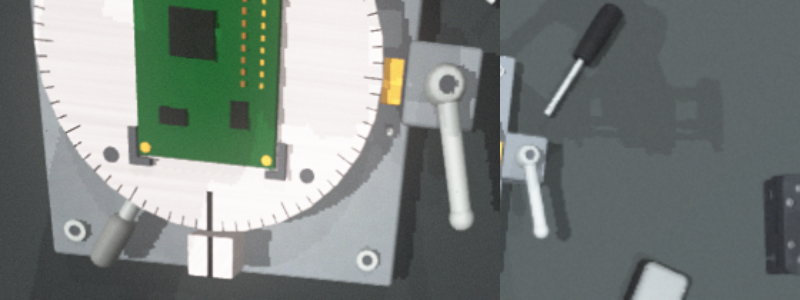

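Unchanged at 190.3°. So either the lever springs back on release or the fingers gave way sideways. I can compare the visible bar in the saved picture taken while pressing (c4) with the one after release (c5).

```bash
python3 - <<'E'
import cv2,numpy as np
for n in("c4","c5"):
    g=cv2.cvtColor(cv2.imread(f"pics/{n}.png"),6).astype(int)
    for v in(306,314,322,330):
        r=g[v,530:600];w=np.where(r>r.max()-35)[0];print(n,v,r.max(),530+w.min(),530+w.max(),530+w.mean(),end=" | ")
    print()
E
```

```text
c4 306 228 550 565 557.5 | c4 314 231 552 566 559.0 | c4 322 230 552 567 559.5 | c4 330 228 554 569 561.5 | 
c5 306 236 551 566 558.5 | c5 314 238 552 567 559.5 | c5 322 237 552 569 560.5 | c5 330 236 555 570 562.5 |
```

```bash
python3 - <<'E'
from h import *
from cell import manip,cams,inverse_kinematics as ik
a=187.;z=.054;r=.064;n=np.array([-np.sin(np.radians(a)),np.cos(np.radians(a)),0])
for y in(a,a-180):
    if ik(lev(a,.035,.054,r),ori(np.radians(y))) is not None and ik(lev(a,.035,.13,r),ori(np.radians(y))) is not None: break
manip.move_pose(lev(a,.035,.13,r),ori(np.radians(y)))
manip.move_linear(lev(a,.035,z,r),rate=.12)
f0=np.array(manip.state()["contact_force"])
for off in [.022,.019,.0175,.016,.0145,.013,.0115,.010,.0085,.007]:
    manip.move_linear(lev(a,off,z,r),rate=.015 if off<.021 else .04)
    s=manip.state();f=np.array(s["contact_force"])-f0
    print(off,"act",((np.array(s["tool_pos"])[:2]-PV)@n[:2]).round(4),"fn",round(f@n,1),"w",round(s["gripper_width"],4),round(s["clock"],1))
    if np.linalg.norm(f)>20:break
c=cams.capture("top");cv2.imwrite("pics/c9.png",c["image"]);print(lines(c,guess=174))
for o_ in(off+.004,off+.008):
    manip.move_linear(lev(a,o_,z,r),rate=.02);s=manip.state();print("back",((np.array(s["tool_pos"])[:2]-PV)@n[:2]).round(4),np.round((np.array(s["contact_force"])-f0)@n,1))
print(s["clock"])
E
```

```text
0.022 act 0.022 fn 1.0 w 0.0003 43.6
0.019 act 0.0206 fn 6.6 w 0.0004 43.9
0.0175 act 0.0194 fn 7.5 w 0.0005 44.2
0.016 act 0.018 fn 8.4 w 0.0006 44.4
0.0145 act 0.0169 fn 9.2 w 0.0005 44.7
0.013 act 0.0158 fn 10.5 w 0.0005 44.9
0.0115 act 0.0156 fn 15.1 w 0.0004 45.2
0.01 act 0.0154 fn 18.5 w 0.0004 45.4
0.0085 act 0.0152 fn 23.7 w 0.0005 45.7
[(174.58, 138), (174.65, 137)]
back 0.0158 12.4
back 0.0171 5.8
46.4417
```

The lever really does close a further ~5 mm to a hard stop (10→24 N over 0.6 mm) and then springs back against the finger when released. I'll release very slowly this time so it settles as far closed as it will.

```bash
python3 - <<'E'
from h import *
from cell import manip,cams
a=187.;z=.054;r=.064;n=np.array([-np.sin(np.radians(a)),np.cos(np.radians(a)),0])
for off in(.0185,.0195,.0205,.0215,.0225,.024):
    manip.move_linear(lev(a,off,z,r),rate=.006 if off<.023 else .02);s=manip.state();print(off,((np.array(s["tool_pos"])[:2]-PV)@n[:2]).round(4),np.round(np.array(s["contact_force"])@n,1),round(s["clock"],2))
manip.move_linear(lev(a,.034,z,r),rate=.08)
manip.move_linear(lev(a,.034,.16,r),rate=.18)
manip.move_pose([.5,-.36,.25],ori(np.radians(270)))
t=cams.capture("top");print("top",lever(t),lines(t,guess=174),manip.state()["clock"],np.round(manip.state()["contact_force"],1))
cv2.imwrite("pics/c10.png",cv2.resize(t["image"][100:310,150:450],(800,560)))
E
```

```text
0.0185 0.018 0.2 46.92
0.0195 0.0194 0.3 47.24
0.0205 0.0205 1.3 47.56
0.0215 0.0214 0.4 47.88
0.0225 0.0225 -0.1 48.19
0.024 0.0241 -0.0 48.44
top (np.float64(190.4765158553551), [[0.5575, -0.1541], [0.5201, -0.1614]]) [(174.59, 135), (174.66, 132)] 50.7917 [-0.8  0.7  0.6]
```

View pics/c10.png

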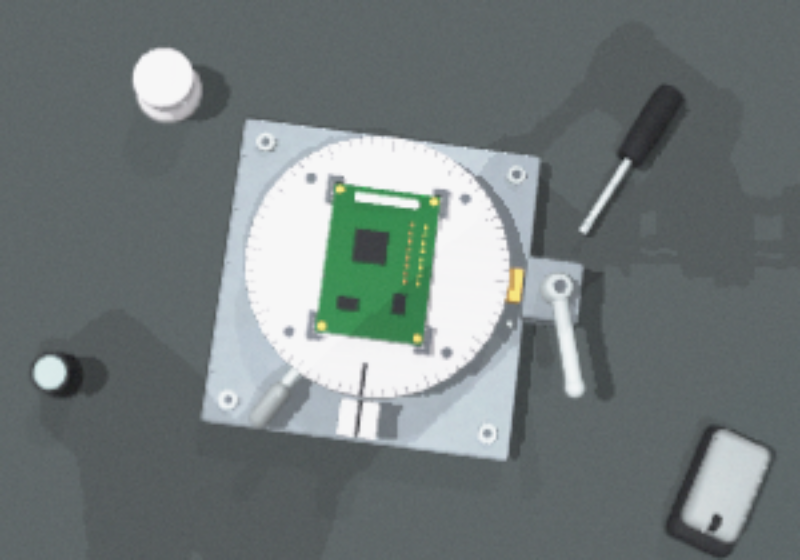

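```bash
python3 -c "
from cell import order,manip
order.close_job();print(manip.state()['clock'])"
```

```text
the job is handed in; nothing more can be done
the job is handed in; nothing more can be done
```

The stage is at zero and the job is handed in. The clamp lever was pressed to its hard stop, but I could not confirm that it rests fully there once released.

**What I did:** I pushed the handle about 70° counter-clockwise with the shut fingers until the zero line met the index line. Then I pushed the clamp lever clockwise to a hard stop three times. I handed in shortly after 50.8 s on the robot clock, with the arm clear of everything.

**Last checks that agreed:**
- **Zero line:** it was within about 0.1° of the index line before clamping, while clamping and after the final release (174.59° against 174.66°).
- **Board and bystanders:** the board is still in its nest. The tin, loupe, mouse and driver look unmoved in the last top view.
- **Forces:** the largest I read was about 24 N, when I pressed the lever against its stop. That is well above the 4–7 N needed to move it, so that part was firmer than gentle.

**Check that disagreed:** the released lever reads about 188° by its hub and tip, or 190° by fitting the bar, where I expected about 185° when clamped. That puts it at roughly 1.2–1.25 rad instead of 1.3.
- On the second and third presses the finger travelled about 5 mm further at 6–10 N, then met a rigid stop.
- After each release the lever read the same angle to within about 0.2°.
- It may spring back a few degrees, my angle may be biased, or the fingers may have given way. I could not tell which.

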